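# Swing the guard rail in front of the black-capped rack

### The arm

A 6-joint arm with a two-finger parallel gripper is mounted at the origin on the work surface. World frame = base frame: x ahead of the robot, y to its left, z up, the work surface at z = 0. Lengths are in m, angles in rad, forces in N, time in s.
With the tool pointing down it reaches from about 0.375 to 0.975 m from the base axis. Payload 3.8 kg.
Tool frame: the origin (TCP) lies at the very end of the fingers, on their centre line; the grasp point (between the pads) lies 19 mm behind it; z points along the fingers, y is the direction in which the jaws open and shut (so a half turn about z gives the same grasp; the last joint's range is limited). The gripper opens to 85 mm and grips with 20 to 120 N. Pads are 22 mm wide; open, the fingers measure 114 mm over their backs; the gripper's body (76 mm by 85 mm) begins 54 mm behind the grasp point. The pads swing forward as they close: fully open they stand 13 mm farther back than shut.
Start: joints at [1.146, 0.264, 1.604, -0, 1.274, -0.037], TCP at [0.255, 0.625, 0.231] pointing down, gripper open.
Joint ranges: [-2.63, 2.63], [-0.94, 2.18], [0.31, 2.57], [-1.31, 4.45], [0, 2.66], [-2.55, 2.55]. Speed limits (rad/s): [2.57, 2.57, 3.14, 3.14, 3.14, 3.14].

### API

Orientations are given as a rotation vector (axis times angle).
In Python, from workcell import read_state, read_camera, camera_info, finish_job gives the robot as it stands. The module is installed in compiled form; this text tells all that it offers.
- The arm moves only by the tool play_rows, never from a script. Its argument "motion" is a list of rows, each a list of 5 numbers: the shift along the tool's x, y, z in units of 1000 mm (1.0 is 1000 mm), then the turn about the tool's z in units of 2 pi rad (1.0 is 2 pi rad), then the finger opening in mm, from 0 to 85.4. A call has 1 to 5 rows; each row shifts and turns the commanded pose from where the row before left it, along the tool's axes as they then stand; what a row does not reach is not made up. A row lasts 1/8 s, in which the tool goes at most 62.5 mm and 10.7 degrees, less where a joint would pass 70% of its speed; a pose out of reach is approached as far as the arm can. A call with a number of a shift or a turn outside -1 to 1 is refused whole. A call with a gripper value outside its range is refused whole. The fingers move at their own pace and stop on an object; "squeeze" is the grip in N (left out, the last holds). Time passes only in rows, so rows that do not move let the fingers close. It gives the time, the measured TCP pose, the force and the opening at its end, in the units of the state.
- read_state(): the state, without advancing time (a new reading comes with each control period).
- read_camera(name): name is "scene" or "top" or "wrist"; returns the picture (384x512x3 uint8, red, green, blue); there is no depth.
- camera_info(name): a dict with "intrinsics" (3x3 intrinsics, pixels), "dist_coeffs" ([k1, k2, p1, p2, k3] as OpenCV has them; the pictures are not rectified), "pose" (4x4, takes a point from camera to world coordinates). Camera axes: x right, y down, z forward; pixel columns grow to the right and rows downward; lengths in m; the calibration is good to about 2 mm. A picture is of the moment at which its call begins: read the wrist's pose just before it. camera_info takes no time and is no camera call; for the wrist camera it gives the pose at the moment of the call.
- finish_job(): hands the job in, once; it reports no verdict.
The state is a dict: "time": time; "q": joint angles; "joint_vel": joint speeds; "joint_torque": joint torques, N m; "tool_pos": TCP position; "tcp_rot": TCP orientation; "wrist_force": force on the tool from outside, world axes, zero at the start; "torque": the same for the moment, N m; "width": opening from 0.0 (shut) to 1.0 (fully open).
Only numpy, scipy, OpenCV 4.12 (cv2) and the standard library are available. Lean on these libraries where they do the work, as an engineer would, in place of code of your own. Each camera call takes 0.05 s, during which the arm holds its last target. There are 200 camera calls.

### The job

Swing the blue guard rail round on its fixed steel post, sliding it along the bench, until it lies straight along the yellow strip in front of the rack of black-capped tubes, covering the strip. Do not lift the rail and keep its forked end on the post all the while.

Things in the scene. Friction and masses are not known exactly. Their poses are not given: they have to be found in the camera images.
- rail_mid (a point): Blue rail with orange free end: loose bar 220 mm long, 20 wide (y), 24 tall, 0.25 kg, flat on the bench (z=0); slides at a few N, stays where left. Point: half-way up on its centreline; x along it AWAY from the orange end (at x=-100), z up. From x=78 to 120 a fork 38 wide; its open 20 mm slot straddles the post, whose centre is at x=+100 when seated. A like grey bar elsewhere is only a spare.
- post (a point): The fixed round steel post about which the rail pivots: 16 mm diameter, 45 mm tall with a dark cap of 22 mm diameter at the top, standing upright on the bench. The point lies on its axis, 12 mm above the bench; z is up.
- rack_black: Fixed clear rack of tubes with BLACK caps, 90 (x) by 190 (y) by 76 mm tall, left or right of the post. Origin: centre of its underside, on the bench. Its long front faces its own -x. Flat on the bench before it lies a yellow strip 26 mm wide, 165 long, along y, centred at x=-110, y=0 mm; its centreline, prolonged, passes through the post, 105 mm from the strip's middle.
- rack_red: The fixed rack of tubes with RED caps, otherwise the same in size, axes and yellow strip, on the other side of the post: not the wanted one.

How it is judged:
At the end, for the whole second after the job is handed in: The blue rail lies flat on the bench along the yellow strip of the black-capped rack: within 10 degrees of the strip's direction, its middle within 20 mm of the strip's centreline and within 30 mm of the strip's middle lengthwise (angle between the x axis of rail_mid and the y axis of rack_black, either way round below 0.175 rad and x of rail_mid in the frame of rack_black between -0.13 and -0.09 m and y of rail_mid in the frame of rack_black between -0.03 and 0.03 m and height (world z) of rail_mid below 0.018 m and angle between rail_mid's own z axis and vertical below 0.1 rad); the robot touches nothing.
It fails at once if the rail is lifted (its middle more than 20 mm above where it lies on the bench) (height (world z) of rail_mid above 0.032 m).
It fails at once if the rail's fork comes off the post (the post's axis more than 26 mm along or 20 mm across from the fork's middle) (x of post in the frame of rail_mid above 0.126 m or x of post in the frame of rail_mid below 0.074 m or y of post in the frame of rail_mid above 0.02 m or y of post in the frame of rail_mid below -0.02 m).
It also fails if it takes over 45 s, if anything falls off the work surface, if the arm or the gripper's body presses on something with over 40 N, if the wrist force passes 120 N, or if a joint passes its speed limit or range.

## Working session

There is one attempt and no reset: what is moved stays moved. The work goes in short steps, Python scripts to look and compute and a tool call to move; the robot and the scene stay as the last step left them, time stands still between calls to the robot, and variables do not carry over. Pictures are saved under pics/ and viewed, about 8 in all and at most 12, crops included, and the job is handed in when it is done.

Besides the shell and the picture viewer there is one more tool, called after "Call:" as name(argument=value, ...) on one line, values as JSON. play_rows: Moves the arm, as the interface text tells. Shifts and turns lie within -1 to 1; 1 stands for 1000 mm of shift or 2 pi rad of turn. Its arguments: {"type":"object","properties":{"motion":{"type":"array","items":{"type":"array","items":{"type":"number"}}},"squeeze":{"type":"number"}},"required":["motion"]}

```bash
mkdir -p pics
cat > h.py <<'E'
import numpy as np, cv2
from workcell import read_state, read_camera, camera_info, finish_job
def snap(n,f):
    im=read_camera(n); cv2.imwrite('pics/'+f,im[:,:,::-1]); return im
def toworld(n,px,z):
    c=camera_info(n); K=np.array(c['intrinsics'],float); T=np.array(c['pose'])
    u=cv2.undistortPoints(np.array(px,float).reshape(-1,1,2),K,np.array(c['dist_coeffs'],float)).reshape(-1,2)
    d=np.c_[u,np.ones(len(u))]@T[:3,:3].T; o=T[:3,3]
    return o+d*((np.broadcast_to(z,len(u))-o[2])/d[:,2])[:,None]
E
python3 - <<'E'
from h import *
a=snap('top','top.png'); b=snap('scene','scene.png')
s=read_state(); print(s)
print(camera_info('top'))
cv2.imwrite('pics/top2.png',cv2.resize(a[:,:,::-1],(800,600),interpolation=cv2.INTER_CUBIC))
E
```

```text
{'time': 0.1, 'q': array([ 1.14607651e+00,  2.64712314e-01,  1.60526177e+00, -3.13141561e-05,
        1.27369535e+00, -3.68965324e-02]), 'joint_vel': array([-0.00010357, -0.00068577, -0.00229154, -0.00137881, -0.00038976,
       -0.00176298]), 'joint_torque': array([ 1.18214302e-03, -5.16706216e+01, -3.68591130e+01, -1.47931505e-04,
        6.38584679e-03,  1.33358935e-06]), 'tool_pos': array([0.25500016, 0.62425525, 0.23005013]), 'tcp_rot': array([-0.60528037, -3.08227645,  0.00318599]), 'wrist_force': array([-0.34940639,  0.37603718, -0.80499006]), 'torque': array([-0.0498952 , -0.01808515,  0.01220732]), 'width': 0.9988298553381137}
{'intrinsics': array([[409.20596336,   0.        , 255.83276486],
       [  0.        , 409.20596336, 195.44635447],
       [  0.        ,   0.        ,   1.        ]]), 'dist_coeffs': array([-0.03112216,  0.        ,  0.        ,  0.        ,  0.        ]), 'pose': array([[ 0.02432256, -0.99149649,  0.12784025,  0.53951201],
       [-0.99872761, -0.02975019, -0.04071958,  0.03738314],
       [ 0.0441766 , -0.12668718, -0.99095852,  0.69892236],
       [ 0.        ,  0.        ,  0.        ,  1.        ]])}
```

View pics/top2.png

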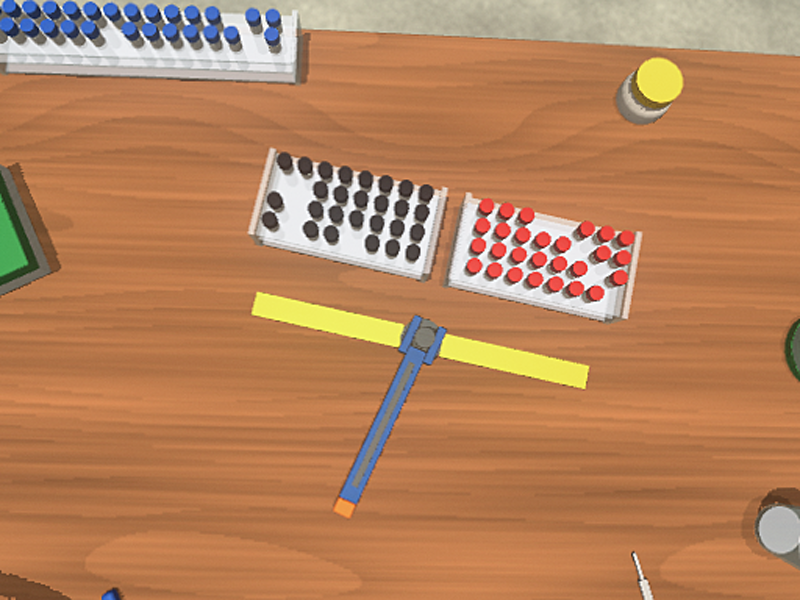

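View pics/scene.png

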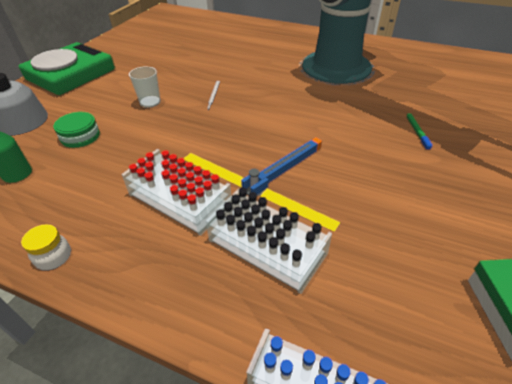

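The top view (800x600) shows the rail with its orange end at about (345,508) and its fork on the post at (425,335). The black rack is to the left (+y). Its strip runs from (254,304) to about (405,338), and the red rack's strip ends at (588,377).

Run:
```python
from h import *
k=512/800
P=np.array([[253,303.5],[587,377],[344,508],[349,500],[412,358],[425,333],[434,275],[250,238],[270,150]])*k
z=[0,0,.024,.024,.024,.045,0,0,0.076]
W=toworld('top',P,z)
for n,w in zip('stripL stripR orangeEnd orangeBoundary railNearFork postTop rackFR rackFL rackBLtop'.split(),W):print(n,w.round(4))
d=W[0]-W[1];print('strip len',np.linalg.norm(d),'mid',((W[0]+W[1])/2).round(4),'dir deg',np.degrees(np.arctan2(d[1],d[0])))
r=W[5]-W[2];print('rail',np.hypot(*r[:2]),np.degrees(np.arctan2(-r[1],-r[0])))
```

```text
stripL [0.6269 0.1693 0.    ]
stripR [ 0.5561 -0.2003  0.    ]
orangeEnd [0.4159 0.0616 0.024 ]
orangeBoundary [0.424  0.0568 0.024 ]
railNearFork [ 0.571  -0.0047  0.024 ]
postTop [ 0.596  -0.0162  0.045 ]
rackFR [ 0.6649 -0.0286  0.    ]
rackFL [0.7    0.1766 0.    ]
rackBLtop [0.7739 0.1465 0.076 ]
strip len 0.3764030639406492 mid [ 0.5915 -0.0155  0.    ] dir deg 79.15705804807433
rail 0.19619896687240065 156.6377586708423
```

The measured strip span of 376 mm matches the given 375 mm, and the post lies on the strip's centreline. The rail points 157° from the post and has to reach 79°. The tool yaw is already about 158°, so I'll move above the rail at 150 mm radius.

Call:
play_rows(motion=[[-0.027,-0.0308,0.007,0,50],[-0.027,-0.0308,0.007,0,50],[-0.027,-0.0308,0.007,0,50],[-0.027,-0.0308,0.007,0,50],[-0.027,-0.0308,0.007,0,50]], squeeze=20)

```text
time: 0.72
tool_pos: [0.322, 0.4297, 0.1955]
tcp_rot: [-0.605, -3.083, 0.001]
wrist_force: [0.1, 0.0, -0.1]
width: 0.586
```

Call:
play_rows(motion=[[-0.027,-0.0308,0.007,0,50],[-0.027,-0.0308,0.007,0,50],[-0.027,-0.0308,0.007,0,50],[-0.027,-0.0308,0.007,0,50],[-0.027,-0.0308,0.007,0,50]])

```text
time: 1.35
tool_pos: [0.3887, 0.2362, 0.1607]
tcp_rot: [-0.605, -3.083, 0.0]
wrist_force: [0.8, -0.4, 0.4]
width: 0.585
```

Call:
play_rows(motion=[[-0.027,-0.0308,0.007,0,50],[-0.027,-0.0308,0.007,0,50],[-0.027,-0.0308,0.007,0,50],[-0.027,-0.0308,0.007,0,50],[0,0,0,0,50]])

```text
time: 1.98
tool_pos: [0.4419, 0.0806, 0.1324]
tcp_rot: [-0.611, -3.08, 0.001]
wrist_force: [-0.2, 1.1, 0.3]
width: 0.585
```

Run:
```python
from h import *
from scipy.spatial.transform import Rotation as R
a=snap('wrist','w1.png'); s=read_state()
print(s['tool_pos'],s['q'],s['width']);print(R.from_rotvec(s['tcp_rot']).as_matrix().round(4))
cv2.imwrite('pics/w1b.png',cv2.resize(a[:,:,::-1],(800,600)))
```

```text
[0.44176664 0.08185103 0.13272395] [ 1.27509382e-01 -8.23519247e-02  2.17130019e+00  3.62776432e-04
  1.05402382e+00 -1.05266061e+00] 0.5818389529718081
[[-9.246e-01  3.809e-01 -1.400e-03]
 [ 3.809e-01  9.246e-01  1.000e-04]
 [ 1.400e-03 -4.000e-04 -1.000e+00]]
```

View pics/w1b.png

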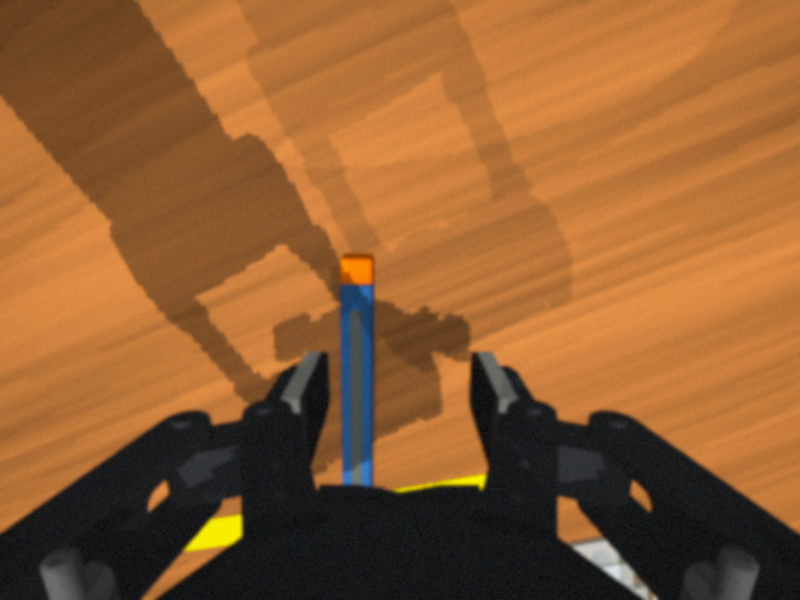

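The wrist view shows the rail nearly vertical between the fingers, slightly left of the jaw centre. Its orange end is at (357,262), and its centreline runs down to (358,480).

Run:
```python
from h import *
k=512/800
W=toworld('wrist',np.array([[357,262],[357,284],[358,480],[341,400],[374.5,400]])*k,.024)
print(W.round(4)); d=W[0]-W[2]; print(np.degrees(np.arctan2(d[1],d[0])))
u=d/np.linalg.norm(d); post=np.array([.5945,-.0158]); n=np.array([-u[1],u[0]])
print('post off axis',(post-W[2,:2])@n,'along from end',(W[0,:2]-post)@u[:2])
s=read_state();p=s['tool_pos'][:2]
print('tcp off axis',(p-W[2,:2])@n,'radius',(p-post)@u[:2],n,u)
```

```text
[[0.4124 0.0671 0.024 ]
 [0.4247 0.0617 0.024 ]
 [0.5522 0.006  0.024 ]
 [0.4917 0.0207 0.024 ]
 [0.5    0.0409 0.024 ]]
156.40023691486374
post off axis 0.0030619106770905964 along from end 0.20002989215801276
tcp off axis -0.025275942421416786 radius 0.17905354187582978 [-0.40034524 -0.91636438] [-0.91636438  0.40034524  0.        ]
```

Call:
play_rows(motion=[[-0.01,-0.012,0.02,0.0033,50],[-0.009,-0.012,0.02,0,50],[0,0,0.03,0,50],[0,0,0.03,0,50],[0,0,0.01,0,50]])

```text
time: 2.65
tool_pos: [0.4483, 0.0542, 0.0216]
tcp_rot: [-0.635, -3.073, 0.001]
wrist_force: [-0.8, 0.4, 0.9]
width: 0.584
```

Call:
play_rows(motion=[[0,0,0.009,0,50],[0,0,0.007,0,50],[0,0,0,0,50]])

```text
time: 3.02
tool_pos: [0.4505, 0.0534, 0.0074]
tcp_rot: [0.637, 3.076, 0.0]
wrist_force: [-0.4, -0.8, -0.6]
width: 0.586
```

Run:
```python
from h import *
a=snap('wrist','w2.png'); s=read_state()
print(s['tool_pos'],s['wrist_force'])
cv2.imwrite('pics/w2b.png',cv2.resize(a[:,:,::-1],(800,600)))
```

```text
[0.45074434 0.05336402 0.00769773] [ 0.65005659 -0.49387297 -0.32346068]
```

View pics/w2b.png

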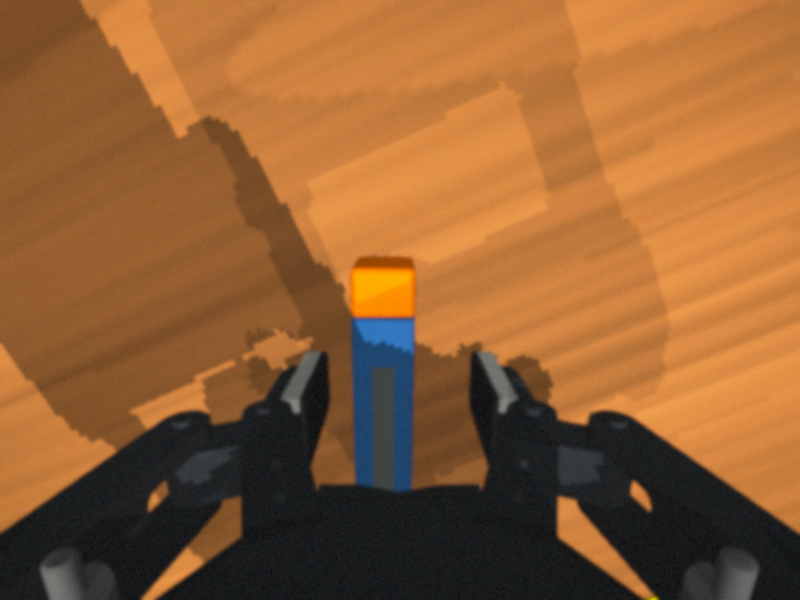

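The rail sits centred at column 384, while the jaw centre is at about 399. That is 5 mm off in −y, so I'll correct it and close gently.

Call:
play_rows(motion=[[0,-0.005,0.0015,0,50],[0,0,0,0,15],[0,0,0,0,15],[0,0,0,0,15],[0,0,0,0,15]], squeeze=20)

```text
time: 3.7
tool_pos: [0.4486, 0.0486, 0.0061]
tcp_rot: [0.637, 3.076, -0.0]
wrist_force: [-1.2, -1.2, 3.2]
width: 0.232
```

Run:
```python
from h import *
from scipy.spatial.transform import Rotation as R
s=read_state(); p=s['tool_pos']; M=R.from_rotvec(s['tcp_rot']).as_matrix()
print(p,s['wrist_force'],s['width']*85.4)
yaw=np.degrees(np.arctan2(M[1,0],M[0,0]))
for post in ([.5945,-.0158],[.5915,-.0155]):
  d=p[:2]-post; print(yaw,np.hypot(*d),np.degrees(np.arctan2(d[1],d[0])))
```

```text
[0.44858498 0.04856876 0.00608162] [-1.2194179  -1.20044904  3.24952306] 19.793455929109875
156.59964857900363 0.15948206630637327 156.19586897565304
156.59964857900363 0.15661899026455312 155.85332119518466
```

Gripped at 19.8 mm opening, at about 158 mm radius with yaw 156.6°. Now I'll swing along the arc 4.3° per row.

Call:
play_rows(motion=[[-0.00044,0.01185,0,0.01194,15],[-0.00044,0.01185,0,0.01194,15],[-0.00044,0.01185,0,0.01194,15],[-0.00044,0.01185,0,0.01194,15],[0,0,0,0,15]])

```text
time: 4.32
tool_pos: [0.4742, 0.0894, 0.0061]
tcp_rot: [1.089, 2.946, 0.001]
wrist_force: [0.6, 0.5, 1.2]
width: 0.227
```

```bash
cat > c.py <<'E'
from h import *
from scipy.spatial.transform import Rotation as R
s=read_state(); p=s['tool_pos']; M=R.from_rotvec(s['tcp_rot']).as_matrix()
print(p,s['wrist_force'],s['torque'],s['width']*85.4)
yaw=np.degrees(np.arctan2(M[1,0],M[0,0]))
d=p[:2]-[.593,-.0157]; print(yaw,np.hypot(*d),np.degrees(np.arctan2(d[1],d[0])))
E
python3 c.py
```

```text
[0.47420959 0.0893501  0.00607917] [0.61378959 0.52680184 1.21699014] [-0.00422286  0.03424788 -0.16526995] 19.39712374828881
139.42288799964933 0.15857706082843195 138.51265817347274
```

The arc tracks well and the forces are low, so I'll continue.

Call:
play_rows(motion=[[-0.00044,0.01185,0,0.01194,15],[-0.00044,0.01185,0,0.01194,15],[-0.00044,0.01185,0,0.01194,15],[-0.00044,0.01185,0,0.01194,15],[-0.00044,0.01185,0,0.01194,15]])

```text
time: 4.95
tool_pos: [0.5169, 0.1245, 0.0061]
tcp_rot: [-1.619, -2.688, 0.008]
wrist_force: [-9.0, -5.0, 14.5]
width: 0.232
```

Call:
play_rows(motion=[[-0.00044,0.01185,0,0.01194,15],[-0.00044,0.01185,0,0.01194,15],[-0.00044,0.01185,0,0.01194,15],[-0.00044,0.01185,0,0.01194,15],[0,0,0,0,15]])

```text
time: 5.58
tool_pos: [0.5646, 0.1415, 0.0061]
tcp_rot: [2.004, 2.419, 0.001]
wrist_force: [-0.1, 0.5, 3.0]
width: 0.225
```

```bash
python3 c.py; python3 -c "
from h import *
a=snap('top','t2.png');cv2.imwrite('pics/t2b.png',cv2.resize(a[150:342,128:384,::-1],(800,600),interpolation=cv2.INTER_CUBIC))"
```

```text
[0.56463772 0.14145673 0.0061199 ] [-0.12454688  0.52050573  3.01043894] [-0.02886524  0.13372838 -0.18631024] 19.247821412390728
100.742981660898 0.1596955097278264 100.23012972754417
```

View pics/t2b.png

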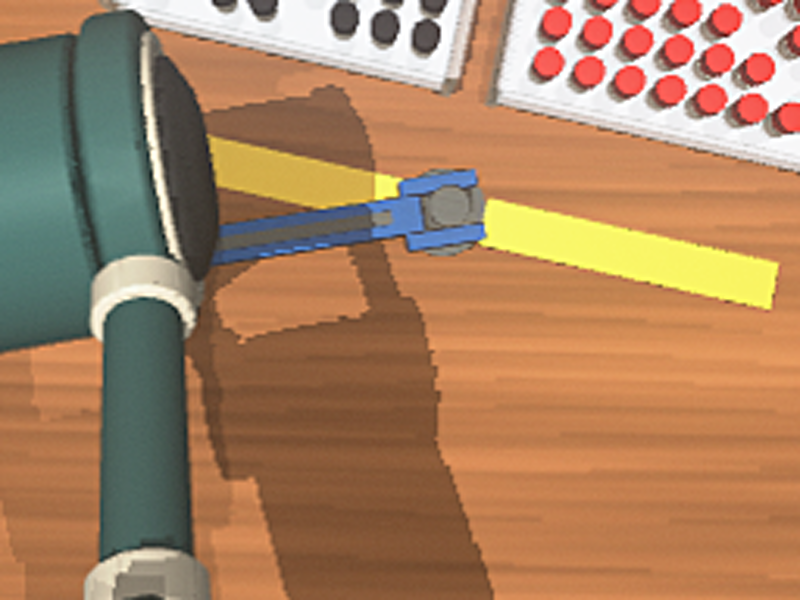

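The crop shows the fork well seated round the post at (450,207), with about 21° left to go.

Call:
play_rows(motion=[[-0.00044,0.01185,0,0.01194,15],[-0.00044,0.01185,0,0.01194,15],[-0.00044,0.01185,0,0.01194,15],[-0.00044,0.01185,0,0.01194,15],[-0.00044,0.01185,0,0.01194,15]])

```text
time: 6.25
tool_pos: [0.6209, 0.1416, 0.0061]
tcp_rot: [-2.419, -2.0, 0.005]
wrist_force: [-7.1, 1.8, 9.9]
width: 0.23
```

Call:
play_rows(motion=[[0,0,0,0,15],[0,0,0,0,40],[0,0,0,0,40],[0,0,0,0,40]])

```text
time: 6.75
tool_pos: [0.6224, 0.1411, 0.0053]
tcp_rot: [-2.419, -2.003, 0.001]
wrist_force: [0.2, -0.7, -0.6]
width: 0.466
```

```bash
python3 c.py
```

```text
[0.62238874 0.1411146  0.00527212] [ 0.23601624 -0.71578572 -0.57123908] [-0.00015627  0.00668003  0.05943869] 39.808894918104585
79.25031785228701 0.15954472055920974 79.38528384480766
```

Released with yaw at 79.3°. Now I'll retreat straight up, move aside and check.

Call:
play_rows(motion=[[0,0,-0.02,0,40],[0,0,-0.05,0,40],[0,0,-0.06,0,40],[0,0,-0.06,0,40],[0.05,0,-0.02,0,40]])

```text
time: 7.38
tool_pos: [0.6354, 0.1889, 0.2241]
tcp_rot: [2.42, 1.995, 0.014]
wrist_force: [1.1, 0.8, 0.2]
width: 0.469
```

Call:
play_rows(motion=[[0.06,-0.02,0,0,40],[0.06,-0.02,0,0,40],[0.06,-0.02,0,0,40],[0.06,-0.02,0,0,40],[0,0,0,0,40]])

```text
time: 8.0
tool_pos: [0.5973, 0.4431, 0.2171]
tcp_rot: [-2.414, -2.009, -0.003]
wrist_force: [1.1, -0.2, -0.1]
width: 0.466
```

```bash
python3 c.py; python3 -c "
from h import *
a=snap('top','t3.png');cv2.imwrite('pics/t3b.png',cv2.resize(a[130:322,128:384,::-1],(800,600),interpolation=cv2.INTER_CUBIC))"
```

```text
[0.59731787 0.44314028 0.21706704] [ 1.11564656 -0.20987255 -0.14977383] [-0.03894094  0.0006982   0.04795109] 39.81437648810318
79.54732122371176 0.4588605969607707 89.4608399851972
```

View pics/t3b.png

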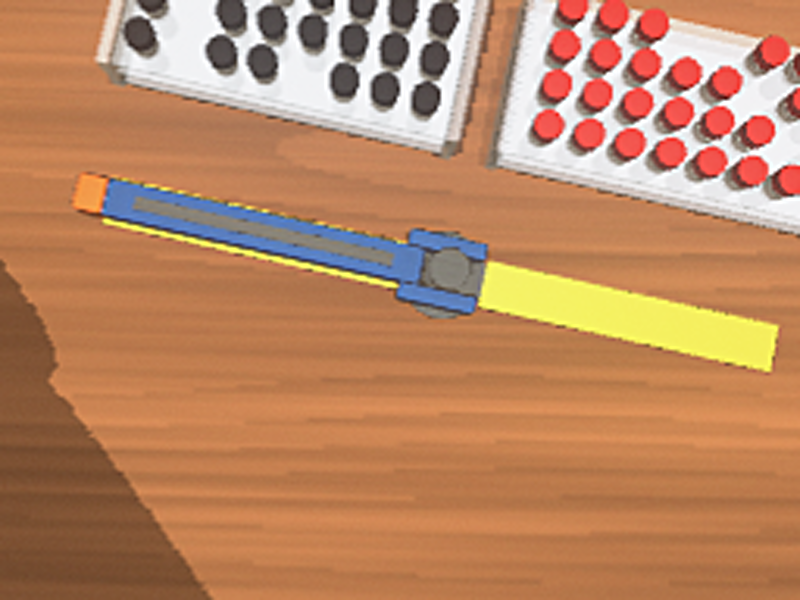

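The picture shows the rail lying along the black rack's strip, with its orange end at (90,193) and the fork round the post at (447,268). I'll run a quick numeric check and then hand in.

Run:
```python
from h import *
k=256/800
W=toworld('top',np.array([[74,192],[408,264]])*k+[128,130],.024)[:,:2]
d=W[0]-W[1];u=d/np.hypot(*d);mid=W[0]-.11*u
sd=np.array([np.cos(np.radians(79.16)),np.sin(np.radians(79.16))])
r=mid-[.5915,-.0155]
print('angle err',np.degrees(np.arctan2(u[1],u[0]))-79.16,'along',r@sd-.105,'across',r@[-sd[1],sd[0]])
finish_job()
```

```text
angle err 0.2714408177185277 along -0.014270522521418444 across 0.000664898649176824
the job is handed in; nothing more can be done
```

The blue rail now lies along the yellow strip in front of the black-capped rack, and I have handed the job in; it gave no verdict. I gripped the rail lightly (20 N) near its orange end and slid it about 77° round the post. Then I let go, lifted the gripper clear and moved it away, at about 8 s of robot time.

The last overhead picture shows the fork still on the post and the rail flat on the strip. Measured from that picture:

| Check | Measured | Limit |
|---|---|---|
| Angle to the strip | about 0.3° | 10° |
| Middle off the strip's centreline | about 1 mm | 20 mm |
| Middle off the strip's middle, lengthwise | about 14 mm towards the post | 30 mm |

- **Lengthwise reading:** the rail's end measured about 10 mm closer to the post than a fully seated rail should be. This was already so before I moved it, so it is either play in the fork or measuring error.
- **Forces:** the highest wrist force I saw in the readings was about 18 N, against the 120 N limit.

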